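# Stamp a timber packing block on two faces and lay it in the stack

### The arm

A 6-joint arm with a two-finger parallel gripper is mounted at the origin on the work surface. World frame = base frame: x ahead of the robot, y to its left, z up, the work surface at z = 0. Lengths are in m, angles in degrees, forces in N, time in s.
With the tool pointing down it reaches from about 0.375 to 0.975 m from the base axis. Payload 3.8 kg.
Tool frame: the origin (TCP) lies on the front face of the gripper's body, between the roots of the fingers; the fingertips stand nose_length ahead of it and the grasp point (between the pads) lies 54 mm ahead of it (nose_length is the distance from the TCP to the fingertips, in m); z points along the fingers, x is the direction in which the jaws open and shut, and the axes are right-handed (so a half turn about z gives the same grasp; the last joint's range is limited). The gripper opens to 85 mm and grips with 20 to 120 N. Pads are 22 mm wide; open, the fingers measure 114 mm over their backs; the gripper's body (76 mm by 85 mm) begins 54 mm behind the grasp point. The pads swing forward as they close: fully open they stand 13 mm farther back than shut.
Start: joints at [-78.719, 15.12, 91.902, -0, 72.978, -2.114], TCP at [0.156, -0.657, 0.304] pointing down, gripper open.
Joint ranges: [-150.88, 150.88], [-54.13, 125.18], [17.81, 147.31], [-75.09, 255.09], [0, 152.58], [-146.25, 146.25]. Speed limits (degrees/s): [147.25, 147.25, 180, 180, 180, 180].

### API

Orientations are given as [roll, pitch, yaw] about the fixed x, y, z axes, in that order (R = Rz(yaw) Ry(pitch) Rx(roll)).
In Python, from rig import * gives the robot as it stands. The module is installed in compiled form; this text tells all that it offers.
- The arm moves only by the shell command python3 -m pendant 'ROWS' [FORCE]. ROWS is JSON, a list of rows, each a list of 3 entries, a list of its own where there are three numbers: the shift along the tool's x, y, z in cm, then the turn, a rotation vector about the tool's x, y, z in degrees, then the finger opening in cm, from 0 to 8.54. In form: [[[x, y, z], [wx, wy, wz], grip], ...]. A call has 1 to 8 rows; each row is the pose to reach, as a shift and turn from the pose measured when the call began, along the tool's axes at that moment; what a row does not reach only later rows make up. A row lasts 1/12 s, in which the tool goes at most 41.7 mm and 7.16 degrees, less where a joint would pass 70% of its speed; a pose out of reach is approached as far as the arm can. A call with a gripper value outside its range is refused whole. The fingers move at their own pace and stop on an object; FORCE is the grip in N (left out, the last holds). Time passes only in rows, so rows that repeat a pose let the fingers close. It gives the time, the measured TCP pose, the force and the opening at its end, in the units of the state.
- observe(): the state, without advancing time (a new reading comes with each control period).
- read_camera(name): name is "side" or "top"; returns the picture (400x640x3 uint8, blue, green, red); there is no depth.
- camera_params(name): a dict with "camera_matrix" (3x3 intrinsics, pixels), "k1" (the pictures are not rectified: a ray, as slopes to the right and down, at radius r is drawn at 1 + k1 r^2 times it, then the intrinsics apply), "world_to_cam" (4x4, takes a point from world to camera coordinates). Camera axes: x right, y up, looking along -z (the intrinsics and any distortion apply to the point x, -y, -z); pixel columns grow to the right and rows downward; lengths in m; the calibration is good to about 2 mm. A picture is of the moment at which its call begins. camera_params takes no time and is no camera call.
- finish_job(): hands the job in, once; it reports no verdict.
The state is a dict: "time_s": time; "joint_pos": joint angles; "qvel": joint speeds; "joint_efforts": joint torques, N m; "eef_pos": TCP position; "eef_rot": TCP orientation; "contact_force": force on the tool from outside, world axes, zero at the start; "wrist_torque": the same for the moment, N m; "width": finger opening in m.
Only numpy, scipy, OpenCV 4.12 (cv2) and the standard library are available. Lean on these libraries where they do the work, as an engineer would, in place of code of your own. Each camera call takes 0.05 s, during which the arm holds its last target. There are 200 camera calls.

### The job

Stamp the loose timber packing block in the bench stamp: push its square (unbevelled) end squarely against the middle of the sprung die until the die is nearly fully in and hold it a moment, then turn the block and stamp one of its long sides the same way, well clear of its ends, keeping it right way up. Then lay it gently and flat on the stack as the missing block of the second course, in line with it and centred over the open joint of the two blocks below (either way round), and let go. Do not shift the blocks already stacked or the other things on the bench.

Things in the scene. Friction and masses are not known exactly. Their poses are not given: they have to be found in the camera images.
- block: The workpiece: the only timber block lying by itself on the bench, 100 mm long (x), 58 wide (y), 40 high (z), 0.13 to 0.24 kg. Origin: centre of its underside; z up. The +x end is square; at the -x end the top edge is cut by a 45 degree bevel (18 mm along x, 18 down). Starts flat on the bench, any yaw. The long sides are the faces y = +29 and -29 mm.
- stamp: Fixed bench stamp: red housing 30 mm wide, 46 high, from x = 18 to 103 mm; foot 74 wide, 10 high from x = 50 to 106; steel knob behind to x = 132. Origin on the bench below the die's face as it stands when out. +x: the level direction in which a face is pushed into the die; the bench before it (-x) is free. Left or right of the robot's middle, yaw up to 0.35 either way.
- die (a joint): Travel of the stamp's die in m: 0 out, 0.012 fully in. Spring: 2 N to start, 6.8 N fully in; springs back when released. The stamp has marked when the die is in by more than 0.008 for 0.2 s.
- die_face (a point): Centre of the die's flat steel face (30 mm wide, 30 high, from 6 to 36 mm above the bench); moves with the die. x axis as the stamp's.
- board: Fixed plywood board 330 x 74 x 15 mm under the stack, on the other side of the robot's middle from the stamp; origin: centre of its underside; the course runs along its x axis, yaw up to 0.35 either way. On it stand three blocks end to end, 108 mm apart (8 mm joints), and one block of the second course.
- open_joint (a point): Point on the board's x axis, 54 mm to its -x side of centre, level with the top of the first course (55 mm above the bench): the middle of the joint between base0 and base1, above which the second course is still open. The missing block's underside centre belongs here. Axes as the board's.
- base0: First-course timber block, 100 x 58 x 40 mm, loose on the board, nearest the robot (board x = -108 mm). Origin: centre of underside.
- base1: The same, middle of the first course (board x = 0).
- base2: The same, far end of the first course (board x = +108 mm).
- upper: The same, already laid in the second course over the joint of base1 and base2 (board x = +54 mm, underside 55 mm and top 95 mm above the bench). 8 mm remain between it and a well-laid workpiece.
- can: Bystander: upright grey can, 56 mm diameter, 160 mm high, loose, near the workpiece. Origin: centre of underside.
- coupling: Bystander: aluminium hose coupling, 68 mm diameter, 50 high, loose, beyond the work. Origin: centre of underside.
- lamp: Bystander: yellow hand lamp, 50 x 100 x 86, a short lens on its +y end mm, loose, beyond the work. Origin: centre of underside.
Not all that is in view belongs to the job. What is shaped like the block but green or purple is not meant. What is shaped like the stamp but blue is not meant.

How it is judged (in metres and radians):
On the way, in this order (a step that is already met when the one before it is completed fails the run):
1. the square end of the upright block presses the die in, squarely (value of joint die above 0.008 m and contact force between block and stamp above 1 N and angle between block's own z axis and vertical below 0.15 rad and angle between the x axis of block and the x axis of stamp, either way round below 0.15 rad and x of die_face in the frame of block above 0.04 m and y of die_face in the frame of block between -0.02 and 0.02 m), for 0.2 s.
2. a long side of the upright block presses the die in, squarely and well clear of its ends (value of joint die above 0.008 m and contact force between block and stamp above 1 N and angle between block's own z axis and vertical below 0.15 rad and angle between the y axis of block and the x axis of stamp, either way round below 0.15 rad and x of die_face in the frame of block between -0.036 and 0.036 m), for 0.2 s.
At the end, for the whole second after the job is handed in: The block rests flat and right way up on the first course, its centre within 12 mm along and 10 mm across of the open joint's middle, in line within 0.12 rad, at rest and released; the stacked blocks are within 12 mm and the can, coupling and lamp within 20 mm of where they began (x of block in the frame of open_joint between -0.012 and 0.012 m and y of block in the frame of open_joint between -0.01 and 0.01 m and z of block in the frame of open_joint between -0.004 and 0.004 m and angle between the x axis of block and the x axis of open_joint, either way round below 0.12 rad and angle between block's own z axis and vertical below 0.06 rad and linear speed of block below 0.02 m/s and distance of each of base0, base1, base2, upper from where it was at the start of the episode below 0.012 m and distance of each of can, coupling, lamp from where it was at the start of the episode below 0.02 m and angle between can's own z axis and vertical below 0.1 rad); the robot touches nothing.
It fails at once if a bystander is moved by more than 30 mm or the can is knocked over (distance of any of can, coupling, lamp from where it was at the start of the episode above 0.03 m or angle between can's own z axis and vertical above 0.4 rad).
It fails at once if a stacked block is moved by more than 20 mm (distance of any of base0, base1, base2, upper from where it was at the start of the episode above 0.02 m).
It fails at once if the block is dropped or slammed on to the stack (over 50 N) (contact force between block and base0 above 50 N or contact force between block and base1 above 50 N or contact force between block and base2 above 50 N).
It also fails if it takes over 69 s, if anything falls off the work surface, if the arm or the gripper's body presses on something with over 40 N, if the wrist force passes 120 N, or if a joint passes its speed limit or range.

## Working session

There is one attempt and no reset: what is moved stays moved. The work goes in short steps, Python scripts to look and compute and a shell command to move; the robot and the scene stay as the last step left them, time stands still between calls to the robot, and variables do not carry over. Pictures are saved under pics/ and viewed, about 8 in all and at most 12, crops included, and the job is handed in when it is done.

```bash
mkdir -p pics; ls
python3 - <<'E'
from rig import *
import cv2,numpy as np
np.set_printoptions(precision=4,suppress=True)
o=observe();print(o)
for n in("side","top"):
    im=read_camera(n);cv2.imwrite(f"pics/{n}0.png",im);p=camera_params(n);print(n,p)
E
```

```text
pics
{'time_s': 0.0, 'joint_pos': array([-78.7195,  15.1716,  91.9801,  -0.0024,  72.9759,  -2.1143]), 'qvel': array([-0.1291,  0.0444,  0.0099, -0.0798, -0.0581, -0.0021]), 'joint_efforts': array([ -0.002 , -51.5107, -36.731 ,  -0.0003,   0.013 ,  -0.    ]), 'eef_pos': array([ 0.1562, -0.6561,  0.3025]), 'eef_rot': array([-179.9976,    0.1276,  -76.6045]), 'contact_force': array([-0.1375,  0.4373,  0.1761]), 'wrist_torque': array([-0.0298,  0.0445, -0.0231]), 'width': 0.08542335128654512}
side {'camera_matrix': array([[396.2427,   0.    , 320.4948],
       [  0.    , 396.2427, 197.0341],
       [  0.    ,   0.    ,   1.    ]]), 'k1': -0.04422933941513518, 'world_to_cam': array([[ 0.9951, -0.0976,  0.0178, -0.549 ],
       [ 0.0408,  0.5657,  0.8236, -0.0698],
       [-0.0905, -0.8188,  0.5668, -1.0044],
       [ 0.    ,  0.    ,  0.    ,  1.    ]])}
top {'camera_matrix': array([[474.1493,   0.    , 320.8352],
       [  0.    , 474.1493, 203.1713],
       [  0.    ,   0.    ,   1.    ]]), 'k1': 0.0033102008277057504, 'world_to_cam': array([[ 0.0146, -0.9997, -0.0175, -0.0109],
       [ 0.9805,  0.0109,  0.196 , -0.5442],
       [-0.1958, -0.02  ,  0.9804, -1.0464],
       [ 0.    ,  0.    ,  0.    ,  1.    ]])}
```

View pics/side0.png

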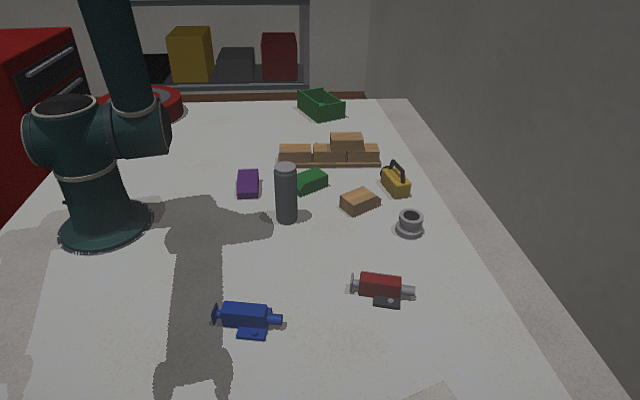

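View pics/top0.png

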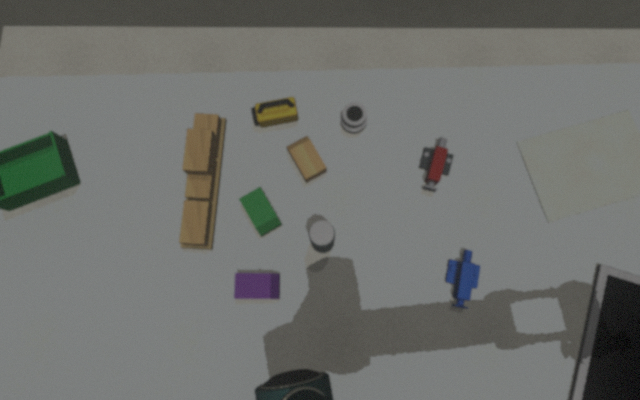

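```bash
cat > crop.py <<'E'
import cv2,numpy as np
def tile(im,x0,y0,w,h,s):
    t=cv2.resize(im[y0:y0+h,x0:x0+w],None,fx=s,fy=s,interpolation=cv2.INTER_CUBIC)
    t=cv2.convertScaleAbs(t,alpha=1.5)
    for x in range(x0-x0%10+10,x0+w,10):
        cv2.line(t,(int((x-x0+.5)*s),0),(int((x-x0+.5)*s),6),(0,0,255),1);cv2.putText(t,str(x),(int((x-x0+.5)*s)-10,16),0,.35,(0,0,255),1)
    for y in range(y0-y0%10+10,y0+h,10):
        cv2.line(t,(0,int((y-y0+.5)*s)),(6,int((y-y0+.5)*s)),(0,0,255),1);cv2.putText(t,str(y),(8,int((y-y0+.5)*s)+4),0,.35,(0,0,255),1)
    return t
def canvas(tiles,W=800,H=600):
    c=np.zeros((H,W,3),np.uint8)
    for t,(x,y) in tiles: 
        h=min(t.shape[0],H-y);w=min(t.shape[1],W-x);c[y:y+h,x:x+w]=t[:h,:w]
    return c
E
python3 - <<'E'
from crop import *
t=cv2.imread('pics/top0.png');s=cv2.imread('pics/side0.png')
cv2.imwrite('pics/c1.png',canvas([(tile(t,175,105,56,150,4),(0,0)),(tile(t,280,130,52,56,6),(230,0)),(tile(t,412,130,46,66,6),(230,340)),(tile(s,335,180,52,40,5),(546,0)),(tile(s,342,260,50,54,5),(546,210)),])[:, :])
cv2.imwrite('pics/c2.png',canvas([(tile(s,272,125,114,46,7),(0,0)),(tile(s,342,262,80,50,5),(0,330)),(tile(t,300,205,50,50,5),(410,330))]))
E
```

```text
(no output)
```

View pics/c1.png

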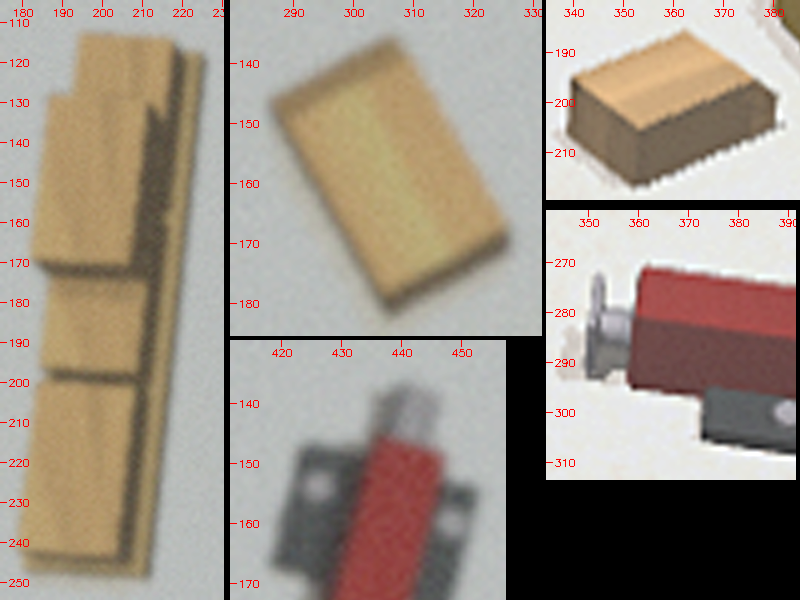

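View pics/c2.png

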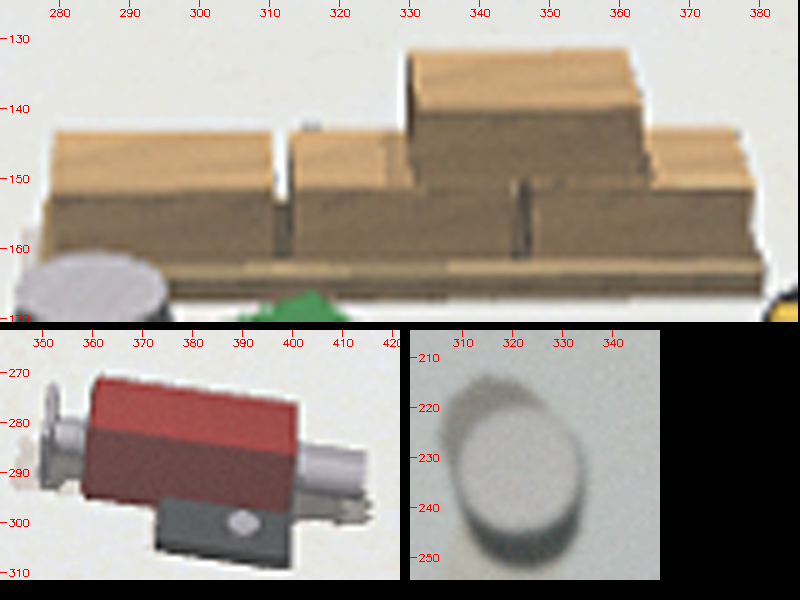

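```bash
cat > geo.py <<'E'
import numpy as np,cv2
from rig import camera_params
from scipy.optimize import least_squares
P={n:camera_params(n) for n in("side","top")}
def proj(n,X):
    p=P[n];c=np.c_[np.atleast_2d(X),np.ones(len(np.atleast_2d(X)))]@p["world_to_cam"].T
    s=np.c_[c[:,0],-c[:,1]]/-c[:,2:3];s=s*(1+p["k1"]*(s**2).sum(1,keepdims=True))
    K=p["camera_matrix"];return s@K[:2,:2].T+K[:2,2]
def world(q,L):
    L=np.atleast_2d(L)/1000;a=q[2];c,s=np.cos(a),np.sin(a)
    return np.c_[q[0]+c*L[:,0]-s*L[:,1],q[1]+s*L[:,0]+c*L[:,1],q[3]+L[:,2]]
def fit(obs,q0,freez=True):
    # obs: (cam, local mm, pixel)
    f=lambda q:np.concatenate([proj(n,world(q,l))[0]-np.array(p) for n,l,p in obs])
    r=least_squares(f,q0,loss='soft_l1',f_scale=1.)
    e=f(r.x).reshape(-1,2)
    return r.x,e
E
cat > m1.py <<'E'
from geo import *
np.set_printoptions(precision=1,suppress=True)
h=.5
def run(name,obs,q0):
    obs=[(n,l,(p[0]-h,p[1]-h)) for n,l,p in obs]
    q,e=fit(obs,q0);print(name,np.round(q[:2]*1000,1),"yaw",round(np.degrees(q[2]),1),"z",round(q[3]*1000,1));print(np.c_[e].tolist() and e.round(1).tolist());return q
T,S='top','side'
# block frame: +x = near square end, yaw ~ -148 ; +y local = ?
run('block',[(T,(50,-29,40),(305.8,179.7)) if 0 else (T,(50,29,40),(326.2,168.3)),(T,(50,-29,40),(305.8,179.7)),(T,(-50,-29,22),(287,147.2)),(T,(-50,29,22),(307.2,136.2)),
 (S,(50,-29,40),(340.2,196.4)),(S,(50,-29,0),(339.4,207)),(S,(50,29,40),(353.4,206)),(S,(50,29,0),(353.2,217.4)),(S,(-50,29,22),(380.8,199.4)),(S,(-50,29,0),(381.2,205.6))],[.7,.05,-2.58,0])
run('upper',[(T,(50,29,40),(186.75,128.2)),(T,(50,-29,40),(212.5,130)),(T,(-50,-29,40),(208.2,171.2)),(T,(-50,29,40),(183.2,170.5)),
 (S,(-50,29,40),(330.3,132.4)),(S,(50,29,40),(361.6,132.1)),(S,(50,-29,40),(363.7,140.3)),(S,(-50,-29,40),(331.3,140.4)),(S,(-50,-29,0),(331,151.4)),(S,(50,-29,0),(364.9,151.4))],[.8,.3,0,.055])
run('base0',[(T,(-50,29,40),(181,242)),(T,(-50,-29,40),(205,244.3)),(T,(50,29,40),(184.5,199.5)),(T,(50,-29,40),(209,200.5)),
 (S,(-50,29,40),(279.9,144)),(S,(50,29,40),(310.6,144)),(S,(50,-29,40),(311.3,152.4)),(S,(-50,-29,40),(278.7,152.9))],[.6,.3,0,.015])
run('stamp',[(T,(103,15,46),(435.8,146.2)),(T,(103,-15,46),(447.5,148.3)),(T,(106,37,10),(424.2,147.8)),(T,(106,-37,10),(452.8,154.5)),(T,(50,37,10),(419,167.5)),
 (S,(18,15,46),(361,271.2)),(S,(103,15,46),(401.6,276.6)),(S,(18,-15,46),(359,281)),(S,(103,-15,46),(401.4,287)),(S,(50,-37,10),(373,295.6)),(S,(50,-37,0),(373,305.6)),(S,(106,-37,10),(400.4,299)),(S,(106,-37,0),(400,309.6))],[.6,-.25,-.2,0])
E
python3 m1.py
```

```text
block [663.4  34.4] yaw -150.1 z -2.4
[[0.7, -0.2], [-0.2, -0.1], [-0.5, -0.3], [-0.0, -0.3], [-0.3, -0.9], [-0.2, 0.5], [0.2, -0.1], [-0.6, 0.8], [0.5, -0.1], [-0.7, 0.2]]
upper [659.5 281.2] yaw -2.0 z 53.2
[[0.7, 0.5], [-0.2, -0.3], [-0.0, 0.2], [-0.3, -0.2], [-0.0, -0.2], [-0.2, -0.2], [0.4, -0.3], [0.5, -0.0], [0.4, 0.5], [-1.8, 0.1]]
base0 [498.5 288.5] yaw -1.9 z 12.2
[[-0.8, 0.7], [0.2, -0.4], [0.2, 0.7], [0.3, 0.7], [0.2, 0.2], [0.5, -0.2], [0.6, -0.2], [1.0, -0.2]]
stamp [ 588.  -262.9] yaw -14.7 z -2.7
[[-0.3, -0.8], [0.3, 0.3], [-0.4, -1.1], [0.5, -0.3], [-0.4, 0.3], [-0.5, -0.9], [-0.2, -1.2], [0.3, -0.3], [0.1, -1.0], [-0.2, 7.4], [-0.6, 0.7], [0.2, 7.6], [-0.1, 0.3]]
```

```bash
cat >> geo.py <<'E'
def onplane(n,px,z):
    return least_squares(lambda v:proj(n,[[v[0],v[1],z]])[0]-np.array(px),[.55,0]).x
E
python3 - <<'E'
from geo import *
import rig
print([k for k in dir(rig) if k[0]!='_'],getattr(rig,'nose_length',None))
f=lambda n,p,z:print(n,p,z,onplane(n,p,z).round(3))
f('top',(321,232.5),.16);f('side',(285.5,167.5),.16)
f('side',(286,217),0)
f('top',(463,278),.046);f('top',(465,250),.03);f('top',(458,303),.03)
f('top',(353,117),.05);f('top',(275,111),.05)
# die face check: side px approx
print(proj('side',world([.588,-.2629,np.radians(-14.7),-.0027],[[0,15,36],[0,-15,36],[0,-15,6],[103,-15,46]])),proj('top',world([.588,-.2629,np.radians(-14.7),-.0027],[[0,15,36],[0,-15,36],[18,15,46],[18,-15,46]])))
E
```

```text
['PlanningError', 'camera_params', 'finish_job', 'nose_length', 'observe', 'read_camera'] 0.0726
top (321, 232.5) 0.16 [ 0.461 -0.007]
side (285.5, 167.5) 0.16 [ 0.464 -0.019]
side (286, 217) 0 [ 0.46  -0.003]
top (463, 278) 0.046 [ 0.378 -0.327]
top (465, 250) 0.03 [ 0.442 -0.338]
top (458, 303) 0.03 [ 0.322 -0.317]
top (353, 117) 0.05 [ 0.758 -0.078]
top (275, 111) 0.05 [0.772 0.111]
[[351.11036831 272.15039158]
 [349.70823651 282.52913928]
 [348.83901428 292.5193049 ]
 [401.00020937 285.55892934]] [[424.33803248 186.35065508]
 [436.74171794 189.6056096 ]
 [426.90997085 178.20213911]
 [439.39080989 181.46061406]]
```

```bash
cat > to.py <<'E'
import sys,numpy as np
from rig import observe
from scipy.spatial.transform import Rotation as Ro
def to(x,y,z,yaw):
    o=observe();R=Ro.from_euler('xyz',o['eef_rot'],degrees=True)
    T=Ro.from_euler('xyz',[180,0,yaw],degrees=True)
    d=R.inv().apply(np.array([x,y,z])-o['eef_pos'])*100
    print('t',round(o['time_s'],2),'pos',o['eef_pos'].round(4),'rot',np.round(o['eef_rot'],1),'F',o['contact_force'].round(1),'w',round(o['width'],4),'j',np.round(o['joint_pos'],0))
    print('shift cm',d.round(2),'turn',(R.inv()*T).as_rotvec(degrees=True).round(2))
if __name__=='__main__': to(*map(float,sys.argv[1:]))
E
python3 to.py .681 .044 .2 -60.1
```

```text
t 0.1 pos [ 0.1563 -0.6561  0.3027] rot [-1.80e+02  1.00e-01 -7.66e+01] F [ 0.4 -0.1 -0.3] w 0.0851 j [-79.  15.  92.  -0.  73.  -2.]
shift cm [-55.93 -67.27  10.39] turn [ -0.02   0.12 -16.5 ]
```

```bash
python3 -m pendant '[[[-55.9,-67.3,0],[0,0,-16.5],8.5],[[-55.9,-67.3,0],[0,0,-16.5],8.5],[[-55.9,-67.3,0],[0,0,-16.5],8.5],[[-55.9,-67.3,0],[0,0,-16.5],8.5],[[-55.9,-67.3,0],[0,0,-16.5],8.5],[[-55.9,-67.3,0],[0,0,-16.5],8.5],[[-55.9,-67.3,0],[0,0,-16.5],8.5],[[-55.9,-67.3,0],[0,0,-16.5],8.5]]' 80; python3 to.py .681 .044 .25 -60.1
```

```text
time_s: 0.77
eef_pos: [0.3569, -0.3879, 0.3035]
eef_rot: [-180.0, 0.1, -60.1]
contact_force: [1.0, 0.5, 0.0]
width: 0.0851
t 0.77 pos [ 0.3569 -0.3879  0.3035] rot [-1.80e+02  1.00e-01 -6.01e+01] F [1.  0.5 0. ] w 0.0851 j [-50.  -1. 110.   0.  71.  10.]
shift cm [-21.3  -49.61   5.43] turn [-0.04  0.14 -0.03]
```

```bash
python3 -m pendant '[[[-21.3,-49.6,5],[0,0,0],8.5],[[-21.3,-49.6,5],[0,0,0],8.5],[[-21.3,-49.6,5],[0,0,0],8.5],[[-21.3,-49.6,5],[0,0,0],8.5],[[-21.3,-49.6,5],[0,0,0],8.5],[[-21.3,-49.6,5],[0,0,0],8.5],[[-21.3,-49.6,5],[0,0,0],8.5],[[-21.3,-49.6,5],[0,0,0],8.5]]' >/dev/null; python3 -m pendant '[[[-8.1,-19,2],[0,0,0],8.5],[[-8.1,-19,2],[0,0,0],8.5],[[-8.1,-19,2],[0,0,0],8.5],[[-8.1,-19,2],[0,0,0],8.5],[[-8.1,-19,2],[0,0,0],8.5],[[-8.1,-19,2],[0,0,0],8.5]]'; python3 to.py .681 .044 .125 -60.1
```

```text
time_s: 1.93
eef_pos: [0.6826, 0.0489, 0.2511]
eef_rot: [-179.9, 0.3, -59.9]
contact_force: [0.5, -0.6, -0.3]
width: 0.0851
t 1.93 pos [0.6826 0.0489 0.2511] rot [-179.9    0.3  -59.9] F [ 0.5 -0.6 -0.3] w 0.0851 j [ 2. 18. 94.  0. 68. 62.]
shift cm [ 0.41  0.41 12.6 ] turn [-0.1   0.3   0.24]
```

```bash
python3 -m pendant '[[[0.4,0.4,4],[-0.1,0.3,0],8.5],[[0.4,0.4,8],[-0.1,0.3,0],8.5],[[0.4,0.4,11],[-0.1,0.3,0],8.5],[[0.4,0.4,12.6],[-0.1,0.3,0],8.5],[[0.4,0.4,12.6],[-0.1,0.3,0],8.5],[[0.4,0.4,12.6],[-0.1,0.3,0],8.5]]'; python3 to.py .681 .044 .080 -60.1
python3 - <<'E'
from crop import *
from rig import *
s=read_camera('side');t=read_camera('top');cv2.imwrite('pics/s1.png',s);cv2.imwrite('pics/t1.png',t)
cv2.imwrite('pics/c3.png',canvas([(tile(s,310,140,80,90,6),(0,0)),(tile(t,260,110,76,90,4),(490,0))],800,545))
E
```

```text
time_s: 2.43
eef_pos: [0.6797, 0.0438, 0.1234]
eef_rot: [179.8, 0.1, -59.9]
contact_force: [-0.4, 0.7, 0.7]
width: 0.0848
t 2.43 pos [0.6797 0.0438 0.1234] rot [ 1.798e+02  1.000e-01 -5.990e+01] F [-0.4  0.7  0.7] w 0.0848 j [ 2. 25. 99.  0. 56. 61.]
shift cm [ 0.06 -0.13  4.34] turn [0.19 0.11 0.23]
```

View pics/c3.png

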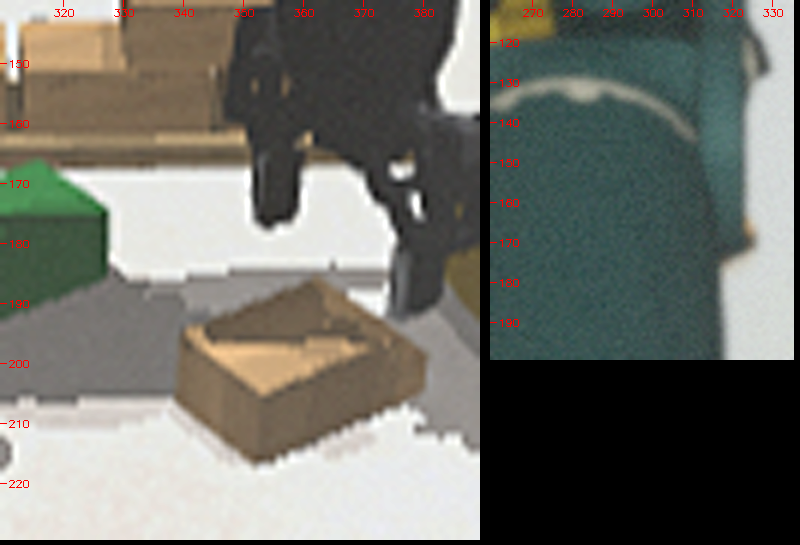

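```bash
python3 - <<'E'
from geo import *
for s in(-.05,.05):
  for z in (.051,.064): print(s,z,proj('side',[[.680+s*.5,.044-s*.866,z]]))
E
python3 -m pendant '[[[0.1,-0.1,2],[0.2,0.1,0.2],8.5],[[0.1,-0.1,4],[0.2,0.1,0.2],8.5],[[0.1,-0.1,4.3],[0.2,0.1,0.2],8.5],[[0.1,-0.1,4.3],[0.2,0.1,0.2],8.5]]'; python3 to.py .681 .044 .080 -60.1
```

```text
-0.05 0.051 [[354.54715398 179.73582887]]
-0.05 0.064 [[354.85732165 175.76168817]]
0.05 0.051 [[378.85975788 196.51359568]]
0.05 0.064 [[379.36379757 192.40492816]]
time_s: 2.87
eef_pos: [0.6835, 0.0434, 0.0843]
eef_rot: [-179.7, -0.2, -60.1]
contact_force: [-0.4, -0.3, 0.3]
width: 0.085
t 2.87 pos [0.6835 0.0434 0.0843] rot [-179.7   -0.2  -60.1] F [-0.4 -0.3  0.3] w 0.085 j [  2.  27. 100.   0.  52.  62.]
shift cm [-0.18  0.19  0.43] turn [-0.31 -0.16  0.02]
```

```bash
python3 -m pendant '[[[-0.1,0.1,0.4],[-0.2,-0.1,0],8.5],[[-0.1,0.1,0.4],[-0.2,-0.1,0],5],[[-0.1,0.1,0.4],[-0.2,-0.1,0],5],[[-0.1,0.1,0.4],[-0.2,-0.1,0],5],[[-0.1,0.1,0.4],[-0.2,-0.1,0],5],[[-0.1,0.1,0.4],[-0.2,-0.1,0],5],[[-0.1,0.1,0.4],[-0.2,-0.1,0],5],[[-0.1,0.1,0.4],[-0.2,-0.1,0],5]]' 80; python3 to.py .681 .044 .30 -60.1
```

```text
time_s: 3.53
eef_pos: [0.6835, 0.0438, 0.0821]
eef_rot: [-179.7, -0.1, -60.1]
contact_force: [0.1, -1.4, 6.3]
width: 0.0569
t 3.53 pos [0.6835 0.0438 0.0821] rot [-1.797e+02 -1.000e-01 -6.010e+01] F [ 0.1 -1.4  6.3] w 0.0569 j [  2.  28. 100.   0.  52.  62.]
shift cm [ -0.09   0.1  -21.79] turn [-0.26 -0.14  0.02]
```

```bash
python3 -m pendant '[[[0,0,-4],[0,0,0],5],[[0,0,-8],[0,0,0],5],[[0,0,-12],[0,0,0],5],[[0,0,-16],[0,0,0],5],[[0,0,-20],[0,0,0],5],[[0,0,-21],[0,0,0],5],[[0,0,-21],[0,0,0],5]]'; python3 to.py .48 -.2345 .30 75.3
```

```text
time_s: 4.12
eef_pos: [0.6845, 0.0438, 0.2977]
eef_rot: [-179.3, -0.4, -60.1]
contact_force: [0.2, 0.5, -1.9]
width: 0.0569
t 4.12 pos [0.6845 0.0438 0.2977] rot [-179.3   -0.4  -60.1] F [ 0.2  0.5 -1.9] w 0.0569 j [ 2. 16. 91.  0. 72. 62.]
shift cm [13.93 31.6  -0.54] turn [ 1.1000e-01 -1.0600e+00 -1.3538e+02]
```

```bash
python3 -m pendant '[[[13.9,31.6,0],[0,0,-57],5],[[13.9,31.6,0],[0,0,-57],5],[[13.9,31.6,0],[0,0,-57],5],[[13.9,31.6,0],[0,0,-57],5],[[13.9,31.6,0],[0,0,-57],5],[[13.9,31.6,0],[0,0,-57],5],[[13.9,31.6,0],[0,0,-57],5],[[13.9,31.6,0],[0,0,-57],5]]' >/dev/null; python3 -m pendant '[[[0,0,0],[0,0,-57],5],[[0,0,0],[0,0,-57],5],[[0,0,0],[0,0,-57],5],[[0,0,0],[0,0,-57],5],[[0,0,0],[0,0,-57],5],[[0,0,0],[0,0,-57],5],[[0,0,0],[0,0,-57],5],[[0,0,0],[0,0,-57],5]]'; python3 to.py .48 -.2345 .20 75.3
```

```text
time_s: 5.45
eef_pos: [0.489, -0.2154, 0.2865]
eef_rot: [-179.9, -0.4, 52.7]
contact_force: [0.5, -0.5, -0.8]
width: 0.0568
t 5.45 pos [ 0.489  -0.2154  0.2865] rot [-179.9   -0.4   52.7] F [ 0.5 -0.5 -0.8] w 0.0568 j [-27.   1. 110.   0.  69. -79.]
shift cm [-2.12  0.45  8.63] turn [  0.    -0.38 -22.62]
```

```bash
python3 -m pendant '[[[-2.1,0.4,4],[0,-0.4,-22.6],5],[[-2.1,0.4,8],[0,-0.4,-22.6],5],[[-2.1,0.4,11],[0,-0.4,-22.6],5],[[-2.1,0.4,14],[0,-0.4,-22.6],5],[[-2.1,0.4,17],[0,-0.4,-22.6],5],[[-2.1,0.4,18.6],[0,-0.4,-22.6],5],[[-2.1,0.4,18.6],[0,-0.4,-22.6],5],[[-2.1,0.4,18.6],[0,-0.4,-22.6],5]]'; python3 to.py .48 -.2345 .085 75.3
python3 - <<'E'
from crop import *
from rig import *
s=read_camera('side');t=read_camera('top');cv2.imwrite('pics/s2.png',s);cv2.imwrite('pics/t2.png',t)
cv2.imwrite('pics/c4.png',canvas([(tile(s,280,220,140,90,5),(0,0)),(tile(t,390,130,70,90,4),(0,450))][:1]+[(tile(t,385,130,80,85,3),(460,300))],800,600)[:,:])
E
```

```text
time_s: 6.12
eef_pos: [0.4773, -0.2319, 0.0968]
eef_rot: [-179.6, -0.1, 75.3]
contact_force: [1.1, -0.1, -1.3]
width: 0.0566
t 6.12 pos [ 0.4773 -0.2319  0.0968] rot [-1.796e+02 -1.000e-01  7.530e+01] F [ 1.1 -0.1 -1.3] w 0.0566 j [ -29.   13.  119.   -0.   48. -104.]
shift cm [-0.19  0.34  1.18] turn [-0.43 -0.09 -0.01]
```

View pics/c4.png

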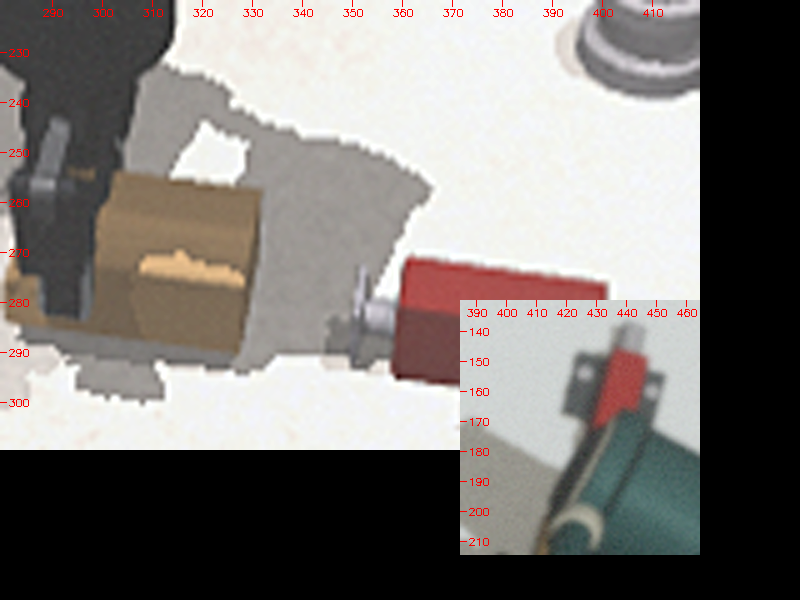

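```bash
python3 - <<'E'
from geo import *
a=np.radians(-14.7);q=[.4773+.0221*np.cos(a),-.2319+.0221*np.sin(a),a,.0147]
print(proj('side',world(q,[[50,29,40],[50,-29,40],[50,-29,0]])))
# same, 3px window sensitivity: fit x,y,yaw fixed z
obs=[((50,29,40),(331,257)),((50,-29,40),(328,276.5)),((50,-29,0),(327,290))]
r=least_squares(lambda v:np.concatenate([proj('side',world([v[0],v[1],a,v[2]],l))[0]-p for l,p in obs]),[q[0],q[1],.015]);print(r.x,q,r.fun.round(1))
# stamp axis frame: lateral offset of block and gap
f=lambda p:(np.array(p)-[.588,-.2629])@np.array([[np.cos(a),-np.sin(a)],[np.sin(a),np.cos(a)]])
print(f(q[:2]),f(r.x[:2]))
E
python3 to.py .4803 -.2345 .085 75.3
```

```text
[[332.38696704 257.12341087]
 [328.52086835 276.74898199]
 [327.94802625 290.42173911]]
[ 0.49775851 -0.23015325  0.00804445] [np.float64(0.4986766173363469), np.float64(-0.2375080505753242), np.float64(-0.2565634000431664), 0.0147] [ 0.4  0.1 -0.4 -0.   0.  -0. ]
[-0.09284304  0.0018943 ] [-0.09559743  0.00877539]
t 6.22 pos [ 0.4801 -0.2334  0.1003] rot [-180.     0.    75.3] F [ 0.6  0.6 -1.6] w 0.0567 j [ -29.   12.  119.   -0.   48. -104.]
shift cm [-0.1   0.05  1.53] turn [-0.01  0.01 -0.02]
```

```bash
python3 -m pendant '[[[0,0,1],[0,0,0],5],[[0,0,1.5],[0,0,0],5],[[0,1.2,1.5],[0,0,0],5],[[0,2.4,1.5],[0,0,0],5],[[0,3.4,1.5],[0,0,0],5],[[0,3.4,1.5],[0,0,0],5],[[0,3.4,1.5],[0,0,0],5]]'; python3 to.py .5284 -.2472 .085 75.3
python3 -m pendant '[[[0,0.3,0],[0,0,0],5],[[0,0.6,0],[0,0,0],5],[[0,0.9,0],[0,0,0],5],[[0,0.9,0],[0,0,0],5],[[0,0.9,0],[0,0,0],5]]';python3 to.py .5284 -.2472 .085 75.3
```

```text
time_s: 6.8
eef_pos: [0.5136, -0.2422, 0.0857]
eef_rot: [180.0, 0.0, 75.3]
contact_force: [-0.1, 0.2, -1.9]
width: 0.0567
t 6.8 pos [ 0.5136 -0.2422  0.0857] rot [180.    0.   75.3] F [-0.1  0.2 -1.9] w 0.0567 j [ -28.   17.  115.   -0.   48. -103.]
shift cm [-0.11  1.56  0.07] turn [0.03 0.03 0.01]
time_s: 7.22
eef_pos: [0.5216, -0.2443, 0.0855]
eef_rot: [-179.9, 0.0, 75.3]
contact_force: [-2.4, 0.7, 0.2]
width: 0.0569
t 7.22 pos [ 0.5216 -0.2443  0.0855] rot [-179.9    0.    75.3] F [-2.4  0.7  0.2] w 0.0569 j [ -28.   18.  114.   -0.   48. -103.]
shift cm [-0.11  0.74  0.05] turn [-0.07  0.01  0.  ]
```

```bash
python3 -m pendant '[[[0,0.3,0],[0,0,0],5],[[0,0.6,0],[0,0,0],5],[[0,0.8,0],[0,0,0],5],[[0,0.8,0],[0,0,0],5],[[0,0.8,0],[0,0,0],5]]';python3 to.py .5284 -.2472 .085 75.3
python3 - <<'E'
from rig import *
for i in range(3):
    read_camera('side');o=observe();print(o['time_s'],o['eef_pos'].round(4),o['contact_force'].round(2))
E
```

```text
time_s: 7.63
eef_pos: [0.5286, -0.2462, 0.0851]
eef_rot: [-179.8, 0.0, 75.3]
contact_force: [-5.8, -0.1, 1.0]
width: 0.0568
t 7.63 pos [ 0.5286 -0.2462  0.0851] rot [-179.8    0.    75.3] F [-5.8 -0.1  1. ] w 0.0568 j [ -27.   18.  113.   -0.   49. -103.]
shift cm [-0.11  0.01  0.01] turn [-0.2  0.  -0. ]
7.6833 [ 0.5286 -0.2461  0.0851] [-6.09  0.61  0.83]
7.7333 [ 0.5285 -0.2461  0.0851] [-5.95  0.52  1.82]
7.7833 [ 0.5285 -0.2461  0.0851] [-5.55  1.01  1.  ]
```

```bash
python3 -m pendant '[[[0,0.2,0],[0,0,0],5],[[0,0.2,0],[0,0,0],5],[[0,0.2,0],[0,0,0],5],[[0,0.2,0],[0,0,0],5],[[0,0.2,0],[0,0,0],5],[[0,0.2,0],[0,0,0],5]]'
python3 - <<'E'
from rig import *
import cv2
for i in range(4):
    im=read_camera('side');o=observe();print(o['time_s'],o['eef_pos'].round(4),o['contact_force'].round(2))
cv2.imwrite('pics/s3.png',im)
from crop import *
cv2.imwrite('pics/c5.png',tile(im,300,235,110,75,7))
E
```

```text
time_s: 8.28
eef_pos: [0.5296, -0.2464, 0.0848]
eef_rot: [-179.7, -0.0, 75.3]
contact_force: [-5.3, 0.9, 1.7]
width: 0.0568
8.3333 [ 0.5296 -0.2464  0.0847] [-6.33  0.83  1.48]
8.3833 [ 0.5296 -0.2464  0.0848] [-6.56  0.15  0.56]
8.4333 [ 0.5296 -0.2464  0.0848] [-6.63  1.32  0.71]
8.4833 [ 0.5296 -0.2464  0.0847] [-6.47  0.47  1.54]
```

View pics/c5.png

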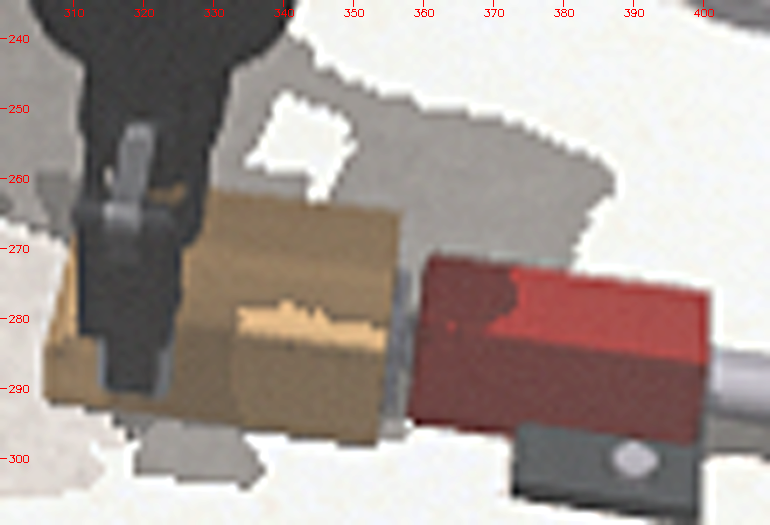

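```bash
python3 -m pendant '[[[0,-1,0],[0,0,0],5],[[0,-3,0],[0,0,0],5],[[0,-6,-1],[0,0,0],5],[[0,-8,-3],[0,0,0],5],[[0,-8,-4],[0,0,0],5],[[0,-8,-4],[0,0,0],5]]' >/dev/null; python3 to.py .482 -.194 .12 -14.7
```

```text
t 8.98 pos [ 0.454  -0.2271  0.128 ] rot [1.799e+02 1.000e-01 7.530e+01] F [ 0.9 -0.6 -1.9] w 0.0568 j [ -29.    7.  121.   -0.   51. -105.]
shift cm [3.91 1.87 0.8 ] turn [ 0.12  0.   89.97]
```

```bash
python3 -m pendant '[[[1,1.9,0],[0,0,57],5],[[2,1.9,0],[0,0,57],5],[[3,1.9,0],[0,0,57],5],[[3.9,1.9,0],[0,0,57],5],[[3.9,1.9,0],[0,0,57],5],[[3.9,1.9,0],[0,0,57],5],[[3.9,1.9,0],[0,0,57],5],[[3.9,1.9,0],[0,0,57],5]]' >/dev/null; python3 -m pendant '[[[0,0,0],[0,0,33.6],5],[[0,0,0],[0,0,33.6],5],[[0,0,0],[0,0,33.6],5],[[0,0,0],[0,0,33.6],5],[[0,0,0],[0,0,33.6],5],[[0,0,0],[0,0,33.6],5]]'; python3 to.py .546 -.2105 .085 -14.7
```

```text
time_s: 10.15
eef_pos: [0.4858, -0.195, 0.128]
eef_rot: [179.9, -0.4, -15.8]
contact_force: [0.2, -0.4, -2.3]
width: 0.0571
t 10.15 pos [ 0.4858 -0.195   0.128 ] rot [179.9  -0.4 -15.8] F [ 0.2 -0.4 -2.3] w 0.0571 j [-25.   9. 120.  -0.  51.  -9.]
shift cm [ 6.19 -0.15  4.35] turn [ 0.1  -0.4  -1.07]
```

```bash
python3 -m pendant '[[[1,-0.1,2],[0.1,-0.4,-1.1],5],[[2,-0.1,4],[0.1,-0.4,-1.1],5],[[3.5,-0.1,4.3],[0.1,-0.4,-1.1],5],[[5,-0.1,4.3],[0.1,-0.4,-1.1],5],[[6.1,-0.1,4.3],[0.1,-0.4,-1.1],5],[[6.1,-0.1,4.3],[0.1,-0.4,-1.1],5],[[6.1,-0.1,4.3],[0.1,-0.4,-1.1],5]]'; python3 to.py .546 -.2105 .085 -14.7;  python3 - <<'E'
from rig import *
from crop import *
im=read_camera('side');cv2.imwrite('pics/s4.png',im)
cv2.imwrite('pics/c6.png',tile(im,300,220,110,80,7))
E
```

```text
time_s: 10.73
eef_pos: [0.546, -0.2111, 0.0856]
eef_rot: [180.0, -0.1, -14.6]
contact_force: [-1.0, 0.1, -1.8]
width: 0.0567
t 10.73 pos [ 0.546  -0.2111  0.0856] rot [ 1.80e+02 -1.00e-01 -1.46e+01] F [-1.   0.1 -1.8] w 0.0567 j [-24.  18. 113.   0.  48.  -9.]
shift cm [-0.02 -0.05  0.06] turn [ 0.01 -0.07  0.11]
```

View pics/c6.png

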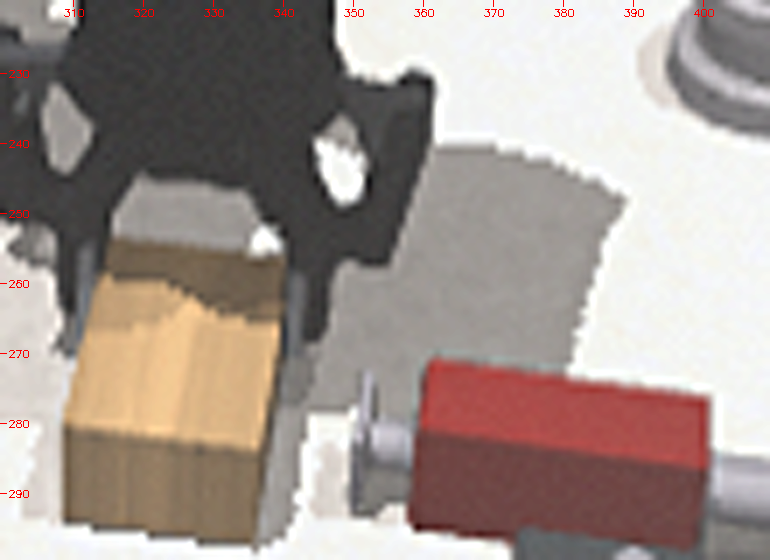

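```bash
python3 -m pendant '[[[1,0,0],[0,0,0],5],[[2,0,0],[0,0,0],5],[[2.5,0,0],[0,0,0],5],[[2.9,0,0],[0,0,0],5],[[3.2,0,0],[0,0,0],5],[[3.4,0,0],[0,0,0],5],[[3.4,0,0],[0,0,0],5],[[3.4,0,0],[0,0,0],5]]';  python3 -c "
from rig import *
for i in range(3): read_camera('side');o=observe();print(o['eef_pos'].round(4),o['eef_rot'].round(1),o['contact_force'].round(2),o['width'])"
```

```text
time_s: 11.45
eef_pos: [0.5771, -0.2191, 0.085]
eef_rot: [-180.0, 0.1, -14.6]
contact_force: [-4.8, 0.2, -0.4]
width: 0.057
[ 0.5772 -0.2191  0.0851] [-1.80e+02  1.00e-01 -1.46e+01] [-4.25  0.43  0.22] 0.05677455518981467
[ 0.5772 -0.2191  0.0851] [-1.80e+02  1.00e-01 -1.46e+01] [-5.33 -0.54 -0.13] 0.056746375097022066
[ 0.5772 -0.2191  0.0851] [-1.80e+02  1.00e-01 -1.46e+01] [-4.51  0.02 -1.16] 0.05664570203569939
```

```bash
python3 -m pendant '[[[0.2,0,0],[0,0,0],5],[[0.4,0,0],[0,0,0],5],[[0.5,0,0],[0,0,0],5],[[0.5,0,0],[0,0,0],5],[[0.5,0,0],[0,0,0],5],[[0.5,0,0],[0,0,0],5],[[0.5,0,0],[0,0,0],5]]';  python3 -c "
from rig import *
for i in range(5): im=read_camera('side');o=observe();print(o['eef_pos'].round(4),o['eef_rot'].round(1),o['contact_force'].round(2),o['width'])
from crop import *
cv2.imwrite('pics/c7.png',tile(im,310,220,100,80,7))"
```

```text
time_s: 12.18
eef_pos: [0.5811, -0.2202, 0.0848]
eef_rot: [-180.0, 0.2, -14.6]
contact_force: [-5.9, 0.9, 1.5]
width: 0.0567
[ 0.5811 -0.2202  0.0848] [-180.     0.2  -14.6] [-5.63  1.35  2.24] 0.05674866229441858
[ 0.5811 -0.2202  0.0848] [-180.     0.2  -14.6] [-6.39  1.27  1.05] 0.056722739047037785
[ 0.5811 -0.2202  0.0848] [-180.     0.2  -14.6] [-6.44  0.09  1.57] 0.057015004582296365
[ 0.5811 -0.2202  0.0848] [-180.     0.2  -14.6] [-5.54  0.65  2.12] 0.0566184642888303
[ 0.5811 -0.2202  0.0849] [-180.     0.2  -14.6] [-6.08  1.04  0.47] 0.05711085932072299
```

View pics/c7.png

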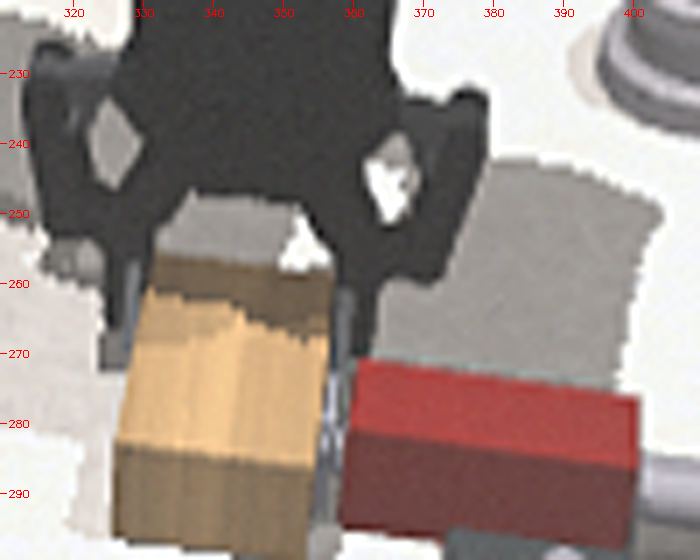

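```bash
python3 -m pendant '[[[0.1,0,0],[0,0,0],5],[[0.1,0,0],[0,0,0],5],[[0.1,0,0],[0,0,0],5],[[0.1,0,0],[0,0,0],5]]'; python3 -m pendant '[[[-1,0,0],[0,0,0],5],[[-3,0,0],[0,0,0],5],[[-6,0,-2],[0,0,0],5],[[-6,0,-6],[0,0,0],5],[[-6,0,-10],[0,0,0],5],[[-6,0,-14],[0,0,0],5],[[-6,0,-18],[0,0,0],5],[[-6,0,-21.5],[0,0,0],5]]'; python3 to.py .53 .287 .30 87.7
```

```text
time_s: 12.77
eef_pos: [0.5812, -0.2202, 0.0847]
eef_rot: [-180.0, 0.3, -14.7]
contact_force: [-7.1, 0.8, 2.0]
width: 0.0566
time_s: 13.43
eef_pos: [0.5249, -0.2055, 0.3035]
eef_rot: [180.0, -0.0, -14.6]
contact_force: [1.3, -1.1, -1.3]
width: 0.0566
t 13.43 pos [ 0.5249 -0.2055  0.3035] rot [180.   -0.  -14.6] F [ 1.3 -1.1 -1.3] w 0.0566 j [-24.   3. 106.  -0.  71.  -9.]
shift cm [-11.93 -47.78   0.34] turn [ 3.0000e-02 -1.0000e-02 -1.0232e+02]
```

```bash
python3 -m pendant '[[[-11.9,-47.8,0],[0,0,-57],5],[[-11.9,-47.8,0],[0,0,-57],5],[[-11.9,-47.8,0],[0,0,-57],5],[[-11.9,-47.8,0],[0,0,-57],5],[[-11.9,-47.8,0],[0,0,-57],5],[[-11.9,-47.8,0],[0,0,-57],5],[[-11.9,-47.8,0],[0,0,-57],5],[[-11.9,-47.8,0],[0,0,-57],5]]'; python3 to.py .53 .287 .30 87.7
```

```text
time_s: 14.1
eef_pos: [0.5283, 0.1302, 0.3029]
eef_rot: [179.9, -0.2, 42.8]
contact_force: [1.0, 0.5, -1.8]
width: 0.0563
t 14.1 pos [0.5283 0.1302 0.3029] rot [179.9  -0.2  42.8] F [ 1.   0.5 -1.8] w 0.0563 j [ 11.   1. 108.   0.  71. -32.]
shift cm [ 10.77 -11.4    0.3 ] turn [  0.2   -0.15 -44.92]
```

```bash
python3 -m pendant '[[[10.8,-11.4,0],[0,0,-45],5],[[10.8,-11.4,0],[0,0,-45],5],[[10.8,-11.4,0],[0,0,-45],5],[[10.8,-11.4,0],[0,0,-45],5],[[10.8,-11.4,0],[0,0,-45],5],[[10.8,-11.4,0],[0,0,-45],5],[[10.8,-11.4,4],[0,0,-45],5],[[10.8,-11.4,8],[0,0,-45],5]]'>/dev/null; python3 -m pendant '[[[0,0,2],[0,0,0],5],[[0,0,2],[0,0,0],5]]' ; python3 to.py .53 .287 .165 87.7
python3 - <<'E'
from rig import *
from crop import *
im=read_camera('side');t=read_camera('top');cv2.imwrite('pics/s5.png',im);cv2.imwrite('pics/t5.png',t)
cv2.imwrite('pics/c8.png',canvas([(tile(im,270,105,114,66,7),(0,0)),(tile(t,165,100,80,65,2),(0,465))]))
E
```

```text
time_s: 14.93
eef_pos: [0.5305, 0.2887, 0.2007]
eef_rot: [179.6, -0.2, 88.1]
contact_force: [-0.8, 0.1, -2.3]
width: 0.0567
t 14.93 pos [0.5305 0.2887 0.2007] rot [179.6  -0.2  88.1] F [-0.8  0.1 -2.3] w 0.0567 j [ 26.  12. 107.  -0.  60. -62.]
shift cm [-0.19 -0.07  3.57] turn [ 0.45 -0.22  0.35]
```

View pics/c8.png

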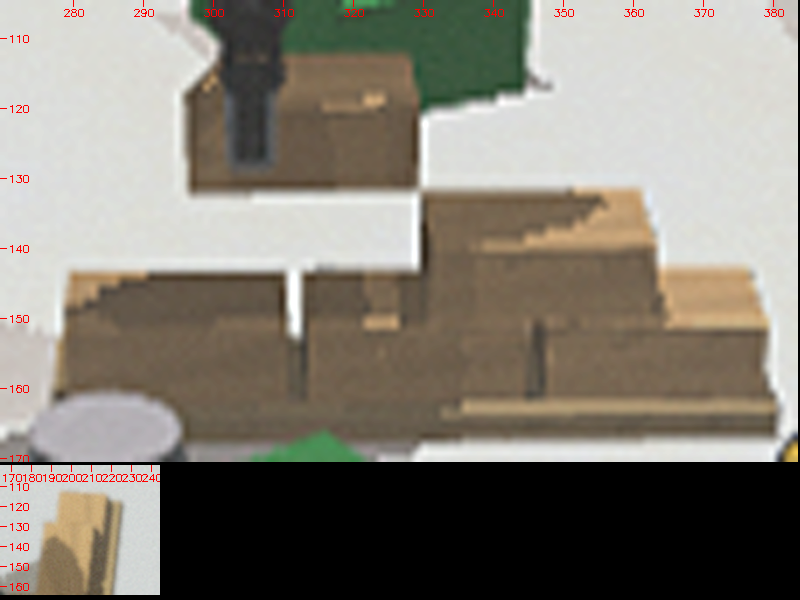

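Run:
```python
from geo import *
a=np.radians(-2.0)
obs=[((50,-29,0),(329.7,131.9)),((-50,-29,0),(297.1,132.4)),((50,-29,40),(329.7,119.6)),((50,29,40),(328.9,112.9)),((-50,-29,22),(296.7,119.0+.5))]
for z in(.1186,.116):
    f=lambda v:np.concatenate([proj('side',world([v[0],v[1],v[2],z],l))[0]-np.array(p)+.5 for l,p in obs])
    r=least_squares(f,[.55,.29,a],loss='soft_l1',f_scale=.7);print(z,r.x,np.degrees(r.x[2]),f(r.x).round(1))
o=np.array([.5305,.2887]);print('tool-based',o+.0221*np.array([np.cos(a),np.sin(a)]))
print(f([.5526,.288,a]).round(1))
```

```text
0.1186 [ 0.55366126  0.29261633 -0.06784769] -3.887386094097138 [-0.1  0.  -0.4 -0.6  0.3  0.1  0.2 -0.7 -0.1  5.6]
0.116 [ 0.55424098  0.29838152 -0.07041622] -4.034552257099636 [-0.2  0.  -0.3 -0.6  0.2  0.1  0.2 -0.7  0.   5.6]
tool-based [0.55258654 0.28792872]
[ 0.   1.3 -0.3  1.1  0.4  1.3 -0.3  0.4 -0.   7.3]
```

Run:
```python
from geo import *
up=[((50,29,40),(186.75,128.2)),((50,-29,40),(212.5,130)),((-50,-29,40),(208.2,171.2)),((-50,29,40),(183.2,170.5))]
b0=[((-50,29,40),(181,242)),((-50,-29,40),(205,244.3)),((50,29,40),(184.5,199.5)),((50,-29,40),(209,200.5))]
us=[((-50,29,40),(330.3,132.4)),((50,29,40),(361.6,132.1)),((50,-29,40),(363.7,140.3)),((-50,-29,40),(331.3,140.4))]
bs=[((-50,29,40),(279.9,144)),((50,29,40),(310.6,144)),((50,-29,40),(311.3,152.4)),((-50,-29,40),(278.7,152.9))]
for n,o,z,c in(('up',up,.055,'top'),('b0',b0,.015,'top'),('up',us,.055,'side'),('b0',bs,.015,'side')):
    f=lambda v:np.concatenate([proj(c,world([v[0],v[1],v[2],z],l))[0]-np.array(p)+.5 for l,p in o])
    r=least_squares(f,[.6,.28,0]);x,y,t=r.x;k=-.108 if n=='up' else .054
    print(n,c,r.x.round(4),'joint',x+k*np.cos(-.04),y+k*np.sin(-.04))
```

```text
up top [ 0.659   0.2808 -0.0286] joint 0.5510618705640812 0.28508688469301824
b0 top [ 0.4991  0.2877 -0.0291] joint 0.5530526092804657 0.2855277043040331
up side [ 0.658   0.2763 -0.0594] joint 0.5500866763315935 0.2805920688488499
b0 side [ 0.4965  0.2825 -0.0536] joint 0.5504835211851726 0.280374531974354
```

```bash
python3 -m pendant '[[[-0.35,-0.1,1.5],[0.3,-0.2,0.2],5],[[-0.35,-0.1,3],[0.3,-0.2,0.2],5],[[-0.35,-0.1,4.5],[0.3,-0.2,0.2],5],[[-0.35,-0.1,5.5],[0.3,-0.2,0.2],5],[[-0.35,-0.1,5.9],[0.3,-0.2,0.2],5],[[-0.35,-0.1,5.9],[0.3,-0.2,0.2],5],[[-0.35,-0.1,5.9],[0.3,-0.2,0.2],5]]' ; python3 to.py .53 .285 .137 87.8
python3 - <<'E'
from rig import *
from crop import *
im=read_camera('side');cv2.imwrite('pics/s6.png',im)
cv2.imwrite('pics/c9.png',tile(im,270,115,100,55,8))
E
```

```text
time_s: 15.62
eef_pos: [0.5338, 0.287, 0.1482]
eef_rot: [179.4, -0.3, 87.8]
contact_force: [-0.2, -0.8, -1.9]
width: 0.0568
t 15.62 pos [0.5338 0.287  0.1482] rot [179.4  -0.3  87.8] F [-0.2 -0.8 -1.9] w 0.0568 j [ 26.  15. 109.  -0.  55. -62.]
shift cm [-0.22 -0.39  1.11] turn [ 0.62 -0.26  0.01]
```

View pics/c9.png

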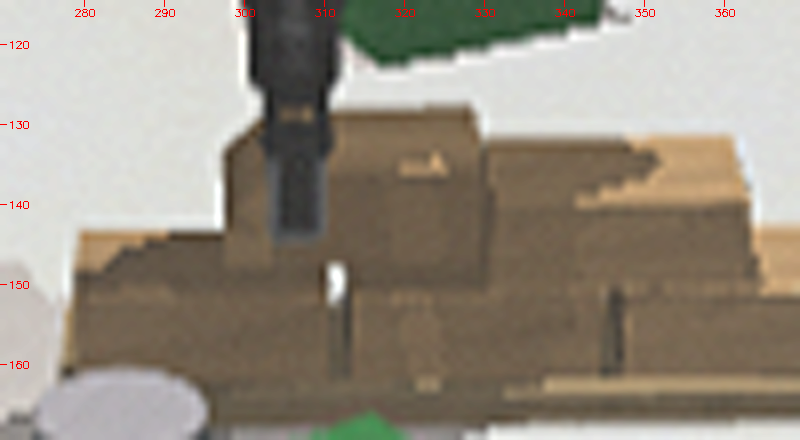

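```bash
python3 -m pendant '[[[-0.1,-0.4,0.2],[0.6,-0.2,0],5],[[-0.1,-0.4,0.5],[0.6,-0.2,0],5],[[-0.1,-0.4,0.8],[0.6,-0.2,0],5],[[-0.1,-0.4,0.9],[0.6,-0.2,0],5],[[-0.1,-0.4,0.9],[0.6,-0.2,0],5]]' ; python3 to.py .53 .286 .137 87.8
```

```text
time_s: 16.08
eef_pos: [0.5298, 0.2862, 0.139]
eef_rot: [180.0, -0.1, 87.8]
contact_force: [-0.8, -0.6, -2.8]
width: 0.0564
t 16.08 pos [0.5298 0.2862 0.139 ] rot [ 1.80e+02 -1.00e-01  8.78e+01] F [-0.8 -0.6 -2.8] w 0.0564 j [ 26.  16. 109.   0.  54. -62.]
shift cm [-0.02  0.02  0.2 ] turn [ 0.01 -0.06  0.01]
```

```bash
python3 -m pendant '[[[0,0,0.1],[0,0,0],5],[[0,0,0.15],[0,0,0],5],[[0,0,0.2],[0,0,0],5],[[0,0,0.25],[0,0,0],5],[[0,0,0.25],[0,0,0],5]]'; python3 to.py .53 .286 .137 87.8
```

```text
time_s: 16.5
eef_pos: [0.5298, 0.2862, 0.1371]
eef_rot: [180.0, -0.1, 87.8]
contact_force: [-2.7, -1.2, 4.2]
width: 0.0565
t 16.5 pos [0.5298 0.2862 0.1371] rot [ 1.80e+02 -1.00e-01  8.78e+01] F [-2.7 -1.2  4.2] w 0.0565 j [ 26.  16. 110.   0.  54. -62.]
shift cm [-0.02  0.02  0.01] turn [ 0.01 -0.05  0.02]
```

```bash
python3 -m pendant '[[[0,0,0],[0,0,0],6.2],[[0,0,0],[0,0,0],7],[[0,0,0],[0,0,0],8.5],[[0,0,0],[0,0,0],8.5],[[0,0,0],[0,0,0],8.5],[[0,0,0],[0,0,0],8.5]]' 40;  python3 -m pendant '[[[0,0,-2],[0,0,0],8.5],[[0,0,-5],[0,0,0],8.5],[[0,0,-9],[0,0,0],8.5],[[0,0,-13],[0,0,0],8.5],[[0,0,-17],[0,0,0],8.5],[[0,0,-17],[0,0,0],8.5]]'; python3 to.py .45 -.2 .32 87.8
```

```text
time_s: 17.0
eef_pos: [0.5298, 0.2863, 0.1371]
eef_rot: [180.0, -0.1, 87.8]
contact_force: [-0.2, 0.1, 0.4]
width: 0.0849
time_s: 17.5
eef_pos: [0.5336, 0.288, 0.318]
eef_rot: [179.1, -0.5, 87.8]
contact_force: [2.5, 1.7, 1.1]
width: 0.0851
t 17.5 pos [0.5336 0.288  0.318 ] rot [179.1  -0.5  87.8] F [2.5 1.7 1.1] w 0.0851 j [ 26.   7. 100.   0.  72. -62.]
shift cm [-49.08  -6.49  -0.74] turn [ 0.87 -0.51  0.02]
```

Move the arm aside for a clear look.

```bash
python3 -m pendant '[[[-45,-4,0],[0,0,0],8.5],[[-45,-4,0],[0,0,0],8.5],[[-45,-4,0],[0,0,0],8.5],[[-45,-4,0],[0,0,0],8.5],[[-45,-4,0],[0,0,0],8.5],[[-45,-4,0],[0,0,0],8.5],[[-45,-4,0],[0,0,0],8.5],[[-45,-4,0],[0,0,0],8.5]]' >/dev/null; python3 -m pendant '[[[-12,0,0],[0,0,0],8.5],[[-12,0,0],[0,0,0],8.5],[[-12,0,0],[0,0,0],8.5],[[-12,0,0],[0,0,0],8.5]]'
python3 - <<'E'
from rig import *
from crop import *
im=read_camera('side');t=read_camera('top');cv2.imwrite('pics/s7.png',im);cv2.imwrite('pics/t7.png',t)
cv2.imwrite('pics/c10.png',canvas([(tile(t,170,100,64,155,3.85),(0,0)),(tile(im,270,118,114,54,4.7),(260,0)),(cv2.resize(t,(530,331)),(260,265))]))
E
```

```text
time_s: 18.5
eef_pos: [0.4845, -0.1726, 0.3107]
eef_rot: [179.1, -0.3, 87.5]
contact_force: [0.4, 1.3, -0.1]
width: 0.0849
```

View pics/c10.png

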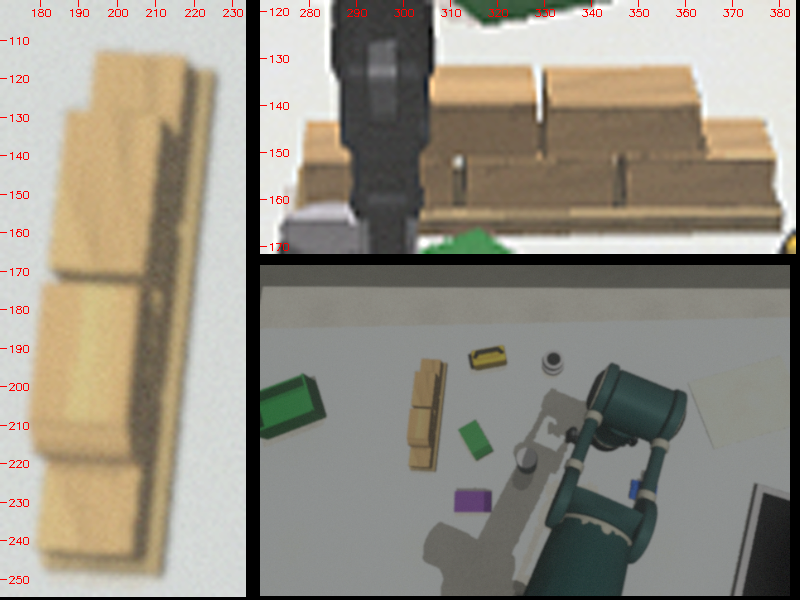

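```bash
python3 -c "
from rig import *
o=observe();print(o['time_s'],o['contact_force'].round(1));print(finish_job())"
```

```text
18.6 [-0.1  0.8 -0.9]
the job is handed in; nothing more can be done
None
```

I stamped the block's square end and then its +y long side, laid it over the open joint with the bevel end toward the robot, let go, moved the arm clear and handed in. The clock stood at 18.6 s. `finish_job()` gives no verdict, so the checks below are my own readings.

- **Stamping:** I held each press for over 0.2 s. The force was about 6.3 N on the end and 6.1 N or more on the side. By the spring data that puts the die 10–11 mm in, and the gap left to the housing in the pictures suggests 9.5–10 mm. Both are above the 8 mm needed. On the long side, the die sat about 20 mm from the block's middle, on the square-end side.
- **Laying:** The block touched down at the expected height with only a few newtons.
- **Last pictures:** The block lies flat and in line. The gap to the upper block is about 6 mm, and the block sits about 2–4 mm off the course line to the left, against 10 mm allowed. By eye, the stack, can, coupling and lamp had not moved.
- **Disagreement:** Before laying, the side camera put the block up to 12 mm left of the joint, while the arm's own position and the top camera said about 3 mm. I went by the arm and the top camera, shifted it about 2.5 mm right, and the last top view showed it within limits.

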